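Sort the leftovers and hold the spring clamp open over the tab

TASK

First clear the bench in front of the fixture: put the loose bolt in the round pot that already holds a bolt and the loose tube sleeve in the square tray that already holds a sleeve. Then squeeze the handles of the spring clamp that is parked on the strip, lift it off, and offer it up centred over the raised tab of the upright plate: jaws held wide open, one on each side of the tab and clearly down past its top edge, touching neither the plate nor its fixture, so that I can slip a backing strip in. Finish while holding it open there, do not let go of the clamp, and leave the other things on the bench where they are.

Things in the scene. Friction and masses are not known exactly. Their poses are not given: they have to be found in the camera images.
- bolt_mid (a point): Centre of a loose steel hex bolt that stands on its head at the start: 60 mm tall in all, head 26 mm across flats and 10 mm high at the bottom, plain round shank 16 mm in diameter above it. The point is on the axis, 30 mm above the underside of the head; z runs along the shank. About 100 g.
- sleeve_mid (a point): Centre of a loose plain steel tube sleeve standing on end: outside diameter 32 mm, bore 21 mm, 45 mm tall. The point is on the axis half-way up (22.5 mm). About 110 g.
- pot: Round open aluminium pot, fixed, 112 mm across the rim and 45 mm high, inside about 102 mm wide, floor 4 mm above the bench. Origin: centre of its underside. It holds one fixed sample bolt (60 mm tall, standing on its head), 37 mm from the centre towards the pot's +x; the rest of it is empty. The loose bolt fits in with its middle in any free part of the pot.
- tray: Square open aluminium tray, fixed, 110 x 110 mm, 45 mm high, walls and floor 4 mm. Origin: centre of its underside. It holds one fixed sample sleeve standing in its (+x, +y) corner, axis 34 mm from the centre along each axis; the rest is empty.
- clamp_grip (a point): Point midway between the rounded handle ends of the parked spring clamp, at their height: where to squeeze, along own y. Own x is the hinge axis (clamp 24 mm wide along it), own z up. Over the outsides the handles measure 62 mm along y while parked, 31 mm fully squeezed; their ends then stand 5 mm higher on the clamp. Block underside is 65 mm below this point, jaw tips 100 mm below.
- clamp: Spring clamp, bent steel, black grips, about 140 g: hinge in the middle, two handles up, two jaws down. Origin: underside of the hinge block, in the crotch between the jaws; axes as clamp_grip. Parked, the crotch rests on the strip's top edge, a jaw pressed on each side.
- jaw_a (a joint): Angle of the jaw on the clamp's +y side, rad: 0 parked (tips 6 mm apart), 0.28 fully open at a firm stop (tips 32 mm apart), -0.06 shut on nothing. Both jaws swing equally. Squeezing the handle ends opens them: about 5 N on each to start, 9 N fully open; keep squeezing with 20 to 40 N.
- jaw_b (a joint): The same for the jaw on the clamp's -y side.
- jaw_a_tip (a point): Lowest point of the inner face of the jaw on the clamp's +y side.
- jaw_b_tip (a point): Lowest point of the inner face of the jaw on the clamp's -y side.
- strip: Fixed parking strip for clamps: steel base 120 x 40 x 20 mm with an upright steel strip 110 mm long (along its x) and 6 mm thick on its middle, top edge 75 mm above the bench. Origin: centre of the underside.
- fixture: Fixed fixture: steel base 140 x 50 x 25 mm (long along its x) in which a steel plate 6 mm thick stands upright along x; the plate is 120 mm long with its shoulders 75 mm above the bench, and in the middle of it a raised tab 50 mm long and 30 mm high. Origin: centre of the underside.
- tab_top (a point): Middle of the top edge of the raised tab, 105 mm above the bench. x runs along the plate, y across its 6 mm thickness, z up.
- wrench: Bystander: open-ended wrench, 150 mm, lying flat.
- hammer: Bystander: hammer lying flat.
- brush: Bystander: brush lying flat.
- tin: Bystander: plain metal can, 66 mm wide, 90 mm high.
- washer: Bystander: flat washer, 40 mm wide, 6 mm thick.
- offcut: Bystander: flat steel offcut, 90 x 30 x 12 mm.
- flange: Bystander: flat flange ring, 80 mm wide, 12 mm thick.
- bolt: The loose bolt; origin at the centre of the underside of its head.
- sleeve: The loose sleeve; origin at the centre of its lower end.

How it is judged:
On the way, in this order (a step that is already met when the one before it is completed fails the run):
1. the bolt lies in the pot and the sleeve in the tray, both let go (x of bolt_mid in the frame of pot between -0.052 and 0.052 m and y of bolt_mid in the frame of pot between -0.052 and 0.052 m and z of bolt_mid in the frame of pot between 0 and 0.05 m and x of sleeve_mid in the frame of tray between -0.052 and 0.052 m and y of sleeve_mid in the frame of tray between -0.052 and 0.052 m and z of sleeve_mid in the frame of tray between 0 and 0.05 m and contact force between the fingers and bolt below 0.1 N and contact force between the fingers and sleeve below 0.1 N and linear speed of each of bolt, sleeve below 0.03 m/s), for 0.2 s.
2. the clamp is squeezed open in the fingers and lifted clear of the parking strip (value of joint each of jaw_a, jaw_b above 0.18 rad and contact force between the fingers and clamp above 2 N and z of clamp_grip in the frame of strip above 0.155 m and contact force between clamp and strip below 0.2 N), for 0.2 s.
At the end, for the whole second after the job is handed in: Bolt in pot, sleeve in tray. Clamp still in the fingers, both jaws at least 0.18 rad open, upright and along the plate within 0.3 rad, within 16 mm of the tab's middle, tips 4 mm or more either side of the mid-plane and 8 mm or more below its top edge, clear of plate and fixture (all of step 1 and value of joint each of jaw_a, jaw_b above 0.18 rad and contact force between the fingers and clamp above 2 N and ((y of jaw_a_tip in the frame of tab_top above 0.004 m and y of jaw_b_tip in the frame of tab_top below -0.004 m) or (y of jaw_b_tip in the frame of tab_top above 0.004 m and y of jaw_a_tip in the frame of tab_top below -0.004 m)) and z of each of jaw_a_tip, jaw_b_tip in the frame of tab_top below -0.008 m and x of clamp_grip in the frame of tab_top between -0.016 and 0.016 m and angle between the x axis of clamp_grip and the x axis of tab_top, either way round below 0.3 rad and angle between clamp_grip's own z axis and vertical below 0.3 rad and contact force between clamp and fixture below 0.2 N and linear speed of clamp below 0.03 m/s); the arm keeps its last pose, push and grip.
It fails at once if another thing on the bench is moved by more than 30 mm (distance of any of wrench, hammer, brush, tin, washer, offcut, flange from where it was at the start of the episode above 0.03 m).
It fails at once if the clamp is pushed hard against the plate or its fixture (over 15 N) (contact force between clamp and fixture above 15 N).
It also fails if it takes over 67 s, if anything falls off the work surface, if the arm or the gripper's body presses on something with over 40 N, if the wrist force passes 120 N, or if a joint passes its speed limit or range.

ROBOT

A 7-joint arm with a two-finger parallel gripper is mounted at the origin on the work surface. World frame = base frame: x ahead of the robot, y to its left, z up, the work surface at z = 0. Lengths are in m, angles in rad, forces in N, time in s.
With the tool pointing down it reaches from about 0.4 to 0.925 m from the base axis. Payload 4.1 kg.
Tool frame: the origin (TCP) lies at the very end of the fingers, on their centre line; the grasp point (between the pads) lies 19 mm behind it; z points along the fingers, y is the line along which they close (so a half turn about z gives the same grasp; the last joint's range is limited). The gripper opens to 85 mm and grips with 20 to 120 N. Pads are 22 mm wide; open, the fingers measure 114 mm over their backs; the gripper's body (76 mm by 85 mm) begins 54 mm behind the grasp point. The pads swing forward as they close: fully open they stand 13 mm farther back than shut.
Start: joints at [-1.278, 0.398, 0.045, 1.537, -0.019, 1.207, -0.051], TCP at [0.248, 0.601, 0.231] pointing down, gripper open.
Joint ranges: [-2.82, 2.82], [-0.49, 2.23], [-1.37, 1.46], [0, 2.46], [-1.36, 4.5], [0.23, 2], [-2.94, 2.94]. Speed limits (rad/s): [2.57, 2.57, 3.14, 3.14, 3.14, 3.14, 3.14].

INTERFACE

Orientations are given as [roll, pitch, yaw] about the fixed x, y, z axes, in that order (R = Rz(yaw) Ry(pitch) Rx(roll)).
In Python, from bench import robot gives the robot as it stands. The module is installed in compiled form; this text tells all that it offers.
- The arm moves only by the tool send_rows, never from a script. Its argument "targets" is a list that holds one entry, the list of rows, each a list of 7 numbers: the turn, a rotation vector about the world's x, y, z normalised to -1 to 1, where 1 is pi rad, then the shift along the world's x, y, z normalised to -1 to 1, where 1 is 0.3 m, then the opening in per cent of the stroke, from 0 (shut) to 100 (fully open). In form: [[[ax, ay, az, x, y, z, jaw], ...]]. A call has 1 to 10 rows; each row is the pose to reach, as a shift and turn from the pose commanded when the call began, turning the shorter way round; what a row does not reach only later rows make up. A row lasts 1/10 s, in which the tool goes at most 50 mm and 8.59 degrees, less where a joint would pass 70% of its speed; a pose out of reach is approached as far as the arm can. A call with a number of a shift or a turn outside -1 to 1 is refused whole. A call with a gripper value outside its range is refused whole. The fingers move at their own pace and stop on an object; "grip_force" is the grip in N (left out, the last holds). Time passes only in rows, so rows that repeat a pose let the fingers close. It gives the time, the measured TCP pose, the force, the opening and the grip force at its end, in the units of the state.
- robot.sense(): the state, without advancing time (a new reading comes with each control period).
- robot.snapshot(name): name is "scene" or "top"; returns a dict with "img" (420x560x3 uint8, red, green, blue), "z_map" (420x560 float32, m along the optical axis (not along the pixel's ray), 0 where there is no reading), "fx", "fy", "cx", "cy" (pixels), "R" (3x3) and "t" (3): a world point X has camera coordinates R X + t. Camera axes: x right, y down, z forward; pixel columns grow to the right and rows downward; lengths in m; the calibration is good to about 2 mm. A picture is of the moment at which its call begins.
- robot.hand_in(): hands the job in; it is judged then, once.
The state is a dict: "time": time; "joint_pos": joint angles; "joint_velocities": joint speeds; "effort": joint torques, N m; "tcp_pos": TCP position; "tcp_rot": TCP orientation; "ft_force": force on the tool from outside, world axes, zero at the start; "ft_torque": the same for the moment, N m; "finger_gap": finger opening in m; "finger_force": force on a finger pad.
Only numpy, scipy, OpenCV 4.12 (cv2) and the standard library are available. Lean on these libraries where they do the work, as an engineer would, in place of code of your own. Each camera call takes 0.05 s, during which the arm holds its last target. There are 200 camera calls.

## Working session

There is one attempt and no reset: what is moved stays moved. The work goes in short steps, Python scripts to look and compute and a tool call to move; the robot and the scene stay as the last step left them, time stands still between calls to the robot, and variables do not carry over. Pictures are saved under pics/ and viewed, at most 10 in all, crops included, and the job is handed in when it is done.

Besides the shell and the picture viewer there is one more tool, called after "Request:" by a JSON object that holds its "name" and its "arguments", one argument or row to a line. send_rows: Moves the arm, as the interface text tells. Its arguments: {"type":"object","properties":{"targets":{"type":"array"},"grip_force":{"type":"number"}},"required":["targets"]}

```bash
mkdir -p pics
cat > h.py <<'E'
import numpy as np, cv2
from bench import robot
def shot(n):
    s=robot.snapshot(n); np.savez(f'{n}.npz',**s); return s
def cloud(s):
    z=s['z_map']; v,u=np.mgrid[:z.shape[0],:z.shape[1]]
    C=np.stack([(u-s['cx'])/s['fx']*z,(v-s['cy'])/s['fy']*z,z],-1)
    return (C-s['t'])@s['R']   # R^T (C-t)
E
python3 - <<'E'
from h import *
for n in('scene','top'):
    s=shot(n); cv2.imwrite(f'pics/{n}0.png',s['img'][...,::-1]); print(n,-s['R'].T@s['t'],s['R'][2],s['fx'])
print(robot.sense())
E
```

```text
scene [ 1.29033365 -0.41936809  0.80528893] [-0.63620062  0.44656482 -0.62914914] 466.6362244259102
top [0.43650156 0.05060535 1.03362811] [ 0.17746311  0.00711051 -0.98410176] 402.31011143308973
{'time': 0.1, 'joint_pos': array([-1.27797813,  0.39908486,  0.04504137,  1.53773641, -0.01871095,
        1.20691184, -0.05070334]), 'joint_velocities': array([-0.00183404, -0.00042311,  0.00014193, -0.00341466, -0.0005453 ,
       -0.00011143, -0.00147259]), 'effort': array([ 3.40020459e-03, -4.76260149e+01,  1.36993032e+00, -2.54947865e+01,
        1.19842627e-02,  5.10729267e-03,  8.02100402e-06]), 'tcp_pos': array([0.24797608, 0.6002294 , 0.23039672]), 'tcp_rot': array([-3.13987734e+00,  1.09833131e-04,  2.74987498e+00]), 'ft_force': array([-0.29521175, -0.15506935,  0.19031907]), 'ft_torque': array([ 0.00696783,  0.03280911, -0.038211  ]), 'finger_force': 0.0, 'finger_gap': 0.08558036338421927}
```

View pics/scene0.png

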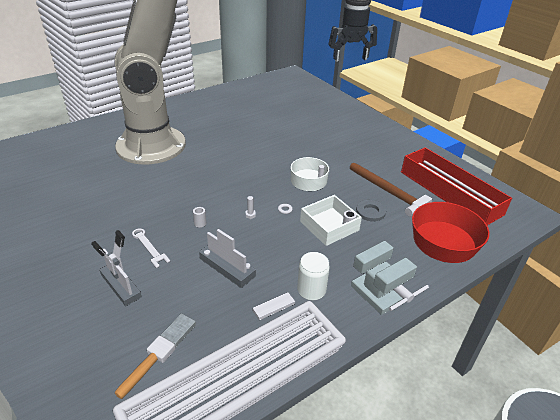

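View pics/top0.png

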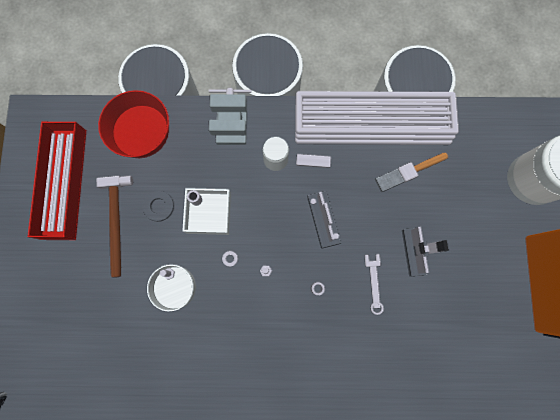

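The scene view shows the clamp on its strip near (120,265), the sleeve (199,217), bolt (250,207), fixture (228,257), pot (309,174) and tray (330,218). In the top view they are: bolt (266,270), sleeve (318,288), pot (171,287), tray (206,211), fixture (323,218), strip and clamp (418,250). Next I'll measure from both views.

```bash
cat > m.py <<'E'
from h import *
T=dict(np.load('top.npz'));S=dict(np.load('scene.npz'))
P=cloud(T);Q=cloud(S)
print('valid',(T['z_map']>0).mean(),(S['z_map']>0).mean())
Pz=P[...,2];print('bench z top/scene',np.median(P[330:340,200:400,2]),np.median(Q[180:190,150:190,2]))
# rough centres in world from top pixels
roi=dict(bolt=(266,270,14),sleeve=(318,288,14),pot=(171,287,30),tray=(206,211,32),fixture=(323,218,32),strip=(420,250,34))
for k,(u,v,r) in roi.items():
    for nm,A in(('top',P[v-r:v+r,u-r:u+r].reshape(-1,3)),):
        A=A[(A[:,2]>.008)&(A[:,2]<.3)]
        c=A.mean(0);lo,hi=A[:,:2].min(0)-.015,A[:,:2].max(0)+.015
    B=Q.reshape(-1,3);B=B[((B[:,:2]>lo)&(B[:,:2]<hi)).all(1)&(B[:,2]>.008)&(B[:,2]<.3)]
    for nm,X in(('top',A),('scene',B)):
        zt=np.percentile(X[:,2],97);top=X[X[:,2]>zt-.012]
        (c,wh,a)=cv2.minAreaRect(X[:,:2].astype(np.float32))
        (c2,wh2,a2)=cv2.minAreaRect(top[:,:2].astype(np.float32))
        print(k,nm,len(X),'ztop %.3f'%zt,'all',np.round(c,4),np.round(wh,3),round(a,1),'top',len(top),np.round(c2,4),np.round(wh2,3),round(a2,1))
E
python3 m.py
```

```text
valid 0.9960586734693877 0.9912627551020409
bench z top/scene 0.00013195405591138754 -0.0004802131627319577
bolt top 87 ztop 0.062 all [0.4745 0.0827] [0.023 0.028] 0.0 top 35 [0.4738 0.0836] [0.014 0.012] 1.1
bolt scene 127 ztop 0.061 all [0.4771 0.0819] [0.021 0.025] 58.3 top 38 [0.4763 0.0811] [0.016 0.016] 1.4
sleeve top 107 ztop 0.048 all [ 0.4315 -0.044 ] [0.031 0.03 ] 18.0 top 86 [ 0.4313 -0.0443] [0.031 0.03 ] 20.7
sleeve scene 206 ztop 0.046 all [ 0.4344 -0.0455] [0.031 0.032] 68.5 top 98 [ 0.4337 -0.0458] [0.028 0.033] 63.2
pot top 672 ztop 0.063 all [0.4311 0.3136] [0.11 0.11] 8.5 top 43 [0.4649 0.3275] [0.015 0.014] 50.8
pot scene 830 ztop 0.056 all [0.433 0.313] [0.11  0.117] 28.7 top 124 [0.4336 0.312 ] [0.11 0.11] 28.3
tray top 849 ztop 0.051 all [0.6227 0.2343] [0.111 0.112] 88.9 top 480 [0.6227 0.2344] [0.111 0.111] 88.6
tray scene 1386 ztop 0.049 all [0.6231 0.2334] [0.114 0.117] 88.4 top 534 [0.6225 0.2334] [0.115 0.115] 89.1
fixture top 1110 ztop 0.105 all [ 0.6059 -0.0637] [0.14 0.05] 14.6 top 76 [ 0.6063 -0.0638] [0.051 0.007] 15.6
fixture scene 1614 ztop 0.103 all [ 0.6091 -0.0686] [0.143 0.052] 19.5 top 120 [ 0.6078 -0.0644] [0.05  0.009] 16.3
strip top 1156 ztop 0.144 all [ 0.5251 -0.2916] [0.12  0.061] 6.8 top 135 [ 0.5251 -0.2915] [0.024 0.061] 6.5
strip scene 1307 ztop 0.144 all [ 0.5276 -0.2926] [0.121 0.062] 6.6 top 137 [ 0.5266 -0.2928] [0.027 0.062] 7.3
```

Request:
{"name": "send_rows", "arguments": {
  "targets": [
    [[0,0,0.258,0.757,-1,0,100],[0,0,0.258,0.757,-1,0,100],[0,0,0.258,0.757,-1,0,100],[0,0,0.258,0.757,-1,0,100],[0,0,0.258,0.757,-1,0,100],[0,0,0.258,0.757,-1,0,100],[0,0,0.258,0.757,-1,0,100],[0,0,0.258,0.757,-1,0,100],[0,0,0.258,0.757,-1,0,100]]
  ],
  "grip_force": 40
}}

```text
time: 1.0
tcp_pos: [0.4791, 0.2942, 0.2311]
tcp_rot: [-3.138, 0.0, -2.734]
ft_force: [-0.3, 0.6, -0.0]
finger_gap: 0.0853
finger_force: 0.0
```

Request:
{"name": "send_rows", "arguments": {
  "targets": [
    [[0,0,0,0,-0.728,-0.25,100],[0,0,0,0,-0.728,-0.25,100],[0,0,0,0,-0.728,-0.25,100],[0,0,0,0,-0.728,-0.25,100],[0,0,0,0,-0.728,-0.25,100],[0,0,0,0,-0.728,-0.25,100],[0,0,0,0,-0.728,-0.25,100]]
  ]
}}

```text
time: 1.7
tcp_pos: [0.475, 0.083, 0.1561]
tcp_rot: [3.141, -0.0, -2.723]
ft_force: [0.9, 0.5, 0.5]
finger_gap: 0.0858
finger_force: 0.0
```

```bash
python3 -c "
from h import *
for i in range(3): s=robot.snapshot('scene')
x=robot.sense();print(x['time'],x['tcp_pos'],x['tcp_rot'],x['joint_pos'].round(2));cv2.imwrite('pics/s1.png',s['img'][...,::-1])"
```

```text
1.85 [0.47560468 0.08461072 0.15674485] [ 3.14093662e+00  1.19945094e-03 -2.71947485e+00] [-0.45  0.18  0.21  2.02 -0.05  0.95  1.78]
```

Request:
{"name": "send_rows", "arguments": {
  "targets": [
    [[0,0,0,0,0,-0.15,100],[0,0,0,0,0,-0.3,100],[0,0,0,0,0,-0.42,100],[0,0,0,0,0,-0.42,100],[0,0,0,0,0,-0.42,0],[0,0,0,0,0,-0.42,0],[0,0,0,0,0,-0.42,0],[0,0,0,0,0,-0.42,0],[0,0,0,0,0,-0.42,0],[0,0,0,0,0,-0.42,0]]
  ]
}}

```text
time: 2.85
tcp_pos: [0.4761, 0.0827, 0.0314]
tcp_rot: [3.141, 0.002, -2.723]
ft_force: [-0.5, -0.6, 7.3]
finger_gap: 0.0147
finger_force: 38.9
```

Request:
{"name": "send_rows", "arguments": {
  "targets": [
    [[0,0,0,0,0,0.16,0],[0,0,0,0,0,0.3,0],[0,0,0,-0.18,0.752,0.3,0],[0,0,0,-0.18,0.752,0.3,0],[0,0,0,-0.18,0.752,0.3,0],[0,0,0,-0.18,0.752,0.3,0],[0,0,0,-0.18,0.752,0.3,0],[0,0,0,-0.18,0.752,0.3,0],[0,0,0,-0.18,0.752,0.3,0]]
  ]
}}

```text
time: 3.75
tcp_pos: [0.4207, 0.308, 0.12]
tcp_rot: [-3.141, -0.001, -2.721]
ft_force: [-0.9, -1.6, -1.6]
finger_gap: 0.0146
finger_force: 39.4
```

```bash
python3 -c "
from h import *
s=shot('scene');t=shot('top')
x=robot.sense();print(x['time'],x['tcp_pos'],x['tcp_rot'],x['finger_gap'])
cv2.imwrite('pics/s2.png',cv2.resize(np.hstack([s['img'][60:300,200:440],t['img'][180:420,60:300]]),None,fx=1.6,fy=1.6)[...,::-1])"
```

```text
3.85 [0.42163339 0.30607645 0.1200467 ] [-3.14046208e+00 -9.45886109e-04 -2.72496371e+00] 0.014647034013991126
```

View pics/s2.png

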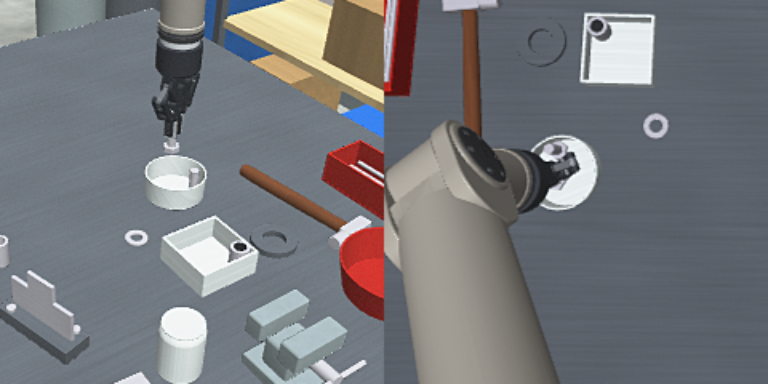

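The bolt is upright in the fingers, over the pot, away from the sample bolt (scene crop, near (172,147)). I'll lower it and let go.

Request:
{"name": "send_rows", "arguments": {
  "targets": [
    [[0,0,0,0,0,-0.12,0],[0,0,0,0,0,-0.22,0],[0,0,0,0,0,-0.277,0],[0,0,0,0,0,-0.277,0],[0,0,0,0,0,-0.277,40],[0,0,0,0,0,-0.277,40],[0,0,0,0,0,-0.277,40],[0,0,0,0,0,-0.1,40],[0,0,0,0,0,0.05,60],[0,0,0,0,0,0.15,100]]
  ]
}}

```text
time: 4.85
tcp_pos: [0.4228, 0.3089, 0.1695]
tcp_rot: [3.14, 0.005, -2.723]
ft_force: [0.9, 0.7, 0.1]
finger_gap: 0.0623
finger_force: 0.0
```

Request:
{"name": "send_rows", "arguments": {
  "targets": [
    [[0,0,-0.133,0.037,-1,0,100],[0,0,-0.133,0.037,-1,0,100],[0,0,-0.133,0.037,-1,0,100],[0,0,-0.133,0.037,-1,0,100],[0,0,-0.133,0.037,-1,0,100],[0,0,-0.133,0.037,-1,0,100],[0,0,-0.133,0.037,-1,0,100]]
  ]
}}

```text
time: 5.55
tcp_pos: [0.4321, 0.0009, 0.1662]
tcp_rot: [-3.14, 0.001, 3.131]
ft_force: [-0.6, 1.0, -0.3]
finger_gap: 0.0853
finger_force: 0.0
```

Request:
{"name": "send_rows", "arguments": {
  "targets": [
    [[0,0,0,0,-0.178,-0.2,100],[0,0,0,0,-0.178,-0.2,100],[0,0,0,0,-0.178,-0.2,100],[0,0,0,0,-0.178,-0.2,100],[0,0,0,0,-0.178,-0.2,100]]
  ]
}}

```text
time: 6.05
tcp_pos: [0.4336, -0.0441, 0.1065]
tcp_rot: [3.141, 0.002, -3.139]
ft_force: [-0.1, -0.6, -0.1]
finger_gap: 0.0854
finger_force: 0.0
```

```bash
python3 -c "
from h import *
s=shot('scene');P=cloud(s).reshape(-1,3)
x=robot.sense();print(x['time'],x['tcp_pos'],x['tcp_rot'],x['finger_gap'])
def box(a,b): 
    A=P[((P>a)&(P<b)).all(1)];return len(A),A.min(0).round(4),A.max(0).round(4),A.mean(0).round(4)
print('sleeve',box([.405,-.08,.01],[.465,-.01,.06]))
print('bolt in pot',box([.395,.275,.05],[.455,.32,.1]))
print('sample',box([.445,.315,.05],[.485,.36,.1]))
t=shot('top');print('top', (cloud(t)[255:320,140:200].reshape(-1,3)[:,2]>.055).sum())
cv2.imwrite('pics/s3.png',cv2.resize(np.hstack([s['img'][120:300,160:340],t['img'][230:410,120:300]]),None,fx=2,fy=2)[...,::-1])"
```

```text
6.1 [ 0.43368431 -0.0440375   0.10654343] [ 3.14058974e+00  2.73429625e-03 -3.13841502e+00] 0.08561260942303647
sleeve (201, array([ 0.4176, -0.0618,  0.0101]), array([ 0.4496, -0.0301,  0.0471]), array([ 0.4378, -0.0471,  0.0323]))
bolt in pot (32, array([0.411 , 0.2956, 0.0505]), array([0.4329, 0.3165, 0.067 ]), array([0.4229, 0.3033, 0.0598]))
sample (36, array([0.4564, 0.3199, 0.0505]), array([0.4746, 0.3364, 0.067 ]), array([0.4681, 0.3256, 0.0591]))
top 92
```

View pics/s3.png

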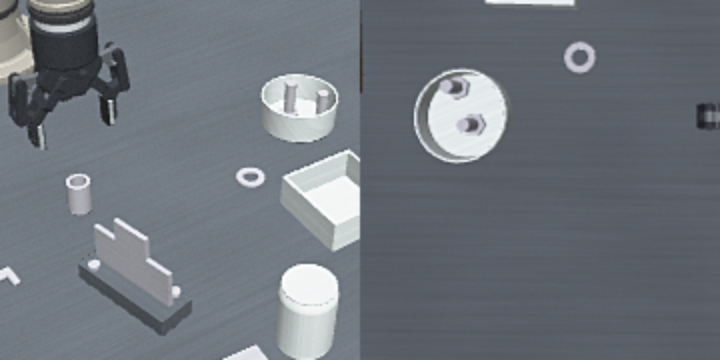

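The bolt stands in the pot (top crop (470,125)). The sleeve (78,192) is under the open fingers, so I'll grasp it.

Request:
{"name": "send_rows", "arguments": {
  "targets": [
    [[0,0,0,0,0,-0.15,100],[0,0,0,0,0,-0.3,100],[0,0,0,0,0,-0.3,100],[0,0,0,0,0,-0.3,0],[0,0,0,0,0,-0.3,0],[0,0,0,0,0,-0.3,0],[0,0,0,0,0,-0.3,0],[0,0,0,0,0,-0.3,0],[0,0,0,0,0,0.03,0],[0,0,0,0,0,0.06,0]]
  ]
}}

```text
time: 7.15
tcp_pos: [0.431, -0.0457, 0.1161]
tcp_rot: [-3.141, -0.003, -3.141]
ft_force: [2.4, 1.7, -0.3]
finger_gap: 0.0314
finger_force: 40.3
```

Request:
{"name": "send_rows", "arguments": {
  "targets": [
    [[0,0,0,0.55,0.93,0,0],[0,0,0,0.55,0.93,0,0],[0,0,0,0.55,0.93,0,0],[0,0,0,0.55,0.93,0,0],[0,0,0,0.55,0.93,0,0],[0,0,0,0.55,0.93,0,0],[0,0,0,0.55,0.93,0,0],[0,0,0,0.55,0.93,0,0],[0,0,0,0.55,0.93,0,0]]
  ]
}}

```text
time: 8.05
tcp_pos: [0.5971, 0.2335, 0.1156]
tcp_rot: [-3.141, -0.0, -3.14]
ft_force: [-1.3, -1.0, -2.2]
finger_gap: 0.0314
finger_force: 40.3
```

```bash
python3 -c "
from h import *
s=shot('scene');P=cloud(s).reshape(-1,3)
x=robot.sense();print(x['time'],x['tcp_pos'],x['tcp_rot'],x['finger_gap'])
A=P[((P>[.56,.2,.05])&(P<[.64,.27,.12])).all(1)]
print(len(A),np.percentile(A,[1,50,99],axis=0).round(3))"
```

```text
8.1 [0.59698035 0.23218011 0.1156673 ] [-3.14060253e+00 -3.11257665e-04  3.14157638e+00] 0.03122482757653746
78 [[0.59  0.211 0.099]
 [0.606 0.225 0.109]
 [0.612 0.252 0.12 ]]
```

Request:
{"name": "send_rows", "arguments": {
  "targets": [
    [[0,0,0,0,0,-0.13,0],[0,0,0,0,0,-0.24,0],[0,0,0,0,0,-0.31,0],[0,0,0,0,0,-0.31,0],[0,0,0,0,0,-0.31,55],[0,0,0,0,0,-0.31,55],[0,0,0,0,0,-0.31,55],[0,0,0,0,0,-0.15,55],[0,0,0,0,0,0.05,60],[0,0,0,0,0,0.2,100]]
  ]
}}

```text
time: 9.1
tcp_pos: [0.5971, 0.2333, 0.1724]
tcp_rot: [3.142, 0.0, -3.141]
ft_force: [0.3, 0.0, -0.1]
finger_gap: 0.0645
finger_force: 0.0
```

Request:
{"name": "send_rows", "arguments": {
  "targets": [
    [[0,0,0.036,-0.12,-0.88,0.2,100],[0,0,0.036,-0.12,-0.88,0.2,100],[0,0,0.036,-0.12,-0.88,0.2,100],[0,0,0.036,-0.12,-0.88,0.2,100],[0,0,0.036,-0.12,-0.88,0.2,100],[0,0,0.036,-0.12,-0.88,0.2,100],[0,0,0.036,-0.12,-0.88,0.2,100]]
  ]
}}

```text
time: 9.8
tcp_pos: [0.5611, -0.0363, 0.2324]
tcp_rot: [-3.14, 0.003, -3.036]
ft_force: [0.6, 1.1, -0.3]
finger_gap: 0.0855
finger_force: 0.0
```

Request:
{"name": "send_rows", "arguments": {
  "targets": [
    [[0,0,0,-0.115,-0.873,0,100],[0,0,0,-0.115,-0.873,0,100],[0,0,0,-0.115,-0.873,0,100],[0,0,0,-0.115,-0.873,0,100],[0,0,0,-0.115,-0.873,0,100],[0,0,0,-0.115,-0.873,0,100],[0,0,0,-0.115,-0.873,0,100],[0,0,0,-0.115,-0.873,0,100]]
  ]
}}

```text
time: 10.6
tcp_pos: [0.5279, -0.2898, 0.23]
tcp_rot: [3.139, 0.0, -3.025]
ft_force: [1.0, -0.0, -0.3]
finger_gap: 0.0852
finger_force: 0.0
```

```bash
python3 -c "
from h import *
s=shot('scene');P=cloud(s).reshape(-1,3)
t=shot('top');T=cloud(t).reshape(-1,3)
x=robot.sense();print(x['time'],x['tcp_pos'],x['tcp_rot'],x['finger_gap'])
for Z in(P,T):
    A=Z[((Z>[.55,.19,.02])&(Z<[.625,.265,.12])).all(1)];print('sleeve',len(A),np.percentile(A,[2,50,98],axis=0).round(3).tolist())
A=P[((P>[.48,-.36,.125])&(P<[.57,-.23,.16])).all(1)]
r=cv2.minAreaRect(A[:,:2].astype(np.float32));print('clamp',len(A),r,np.percentile(A[:,2],[50,99]))
cv2.imwrite('pics/s4.png',cv2.resize(np.hstack([s['img'][160:360,60:360],t['img'][160:360,160:460]]),None,fx=1.33,fy=1.33)[...,::-1])"
```

```text
10.7 [ 0.52825911 -0.28899849  0.23008487] [ 3.13956600e+00  4.61696348e-04 -3.02292032e+00] 0.08511329403320468
sleeve 301 [[0.568, 0.194, 0.021], [0.586, 0.224, 0.04], [0.61, 0.261, 0.05]]
sleeve 202 [[0.567, 0.193, 0.022], [0.581, 0.229, 0.045], [0.606, 0.26, 0.052]]
clamp 180 ((0.5260834097862244, -0.29279282689094543), (0.027780966833233833, 0.062305890023708344), 6.890035152435303) [0.14037651 0.1458106 ]
```

View pics/s4.png

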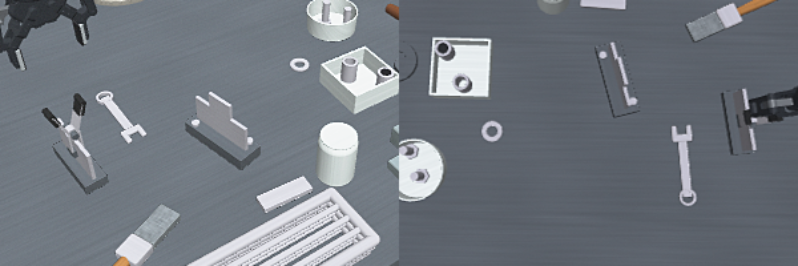

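The sleeve stands in the tray (top crop (462,83)) and the clamp is under the fingers. I'll descend and squeeze.

Request:
{"name": "send_rows", "arguments": {
  "targets": [
    [[0,0,0,-0.007,-0.009,-0.1,100],[0,0,0,-0.007,-0.009,-0.2,100],[0,0,0,-0.007,-0.009,-0.28,100],[0,0,0,-0.007,-0.009,-0.34,100],[0,0,0,-0.007,-0.009,-0.363,100],[0,0,0,-0.007,-0.009,-0.363,100],[0,0,0,-0.007,-0.009,-0.363,100]]
  ],
  "grip_force": 32
}}

```text
time: 11.4
tcp_pos: [0.5258, -0.2945, 0.1224]
tcp_rot: [-3.141, 0.001, -3.026]
ft_force: [-0.1, 0.2, -0.6]
finger_gap: 0.0853
finger_force: 0.0
```

Request:
{"name": "send_rows", "arguments": {
  "targets": [
    [[0,0,0,0,0,0,80],[0,0,0,0,0,0,70],[0,0,0,0,0,0,60],[0,0,0,0,0,0,50],[0,0,0,0,0,0,40],[0,0,0,0,0,0,30],[0,0,0,0,0,0,10],[0,0,0,0,0,0,0],[0,0,0,0,0,0,0],[0,0,0,0,0,0,0]]
  ]
}}

```text
time: 12.4
tcp_pos: [0.5281, -0.2988, 0.1266]
tcp_rot: [-3.135, 0.009, -3.029]
ft_force: [0.8, -2.0, 15.9]
finger_gap: 0.0285
finger_force: 30.8
```

```bash
python3 -c "
from h import *
s=shot('scene');P=cloud(s).reshape(-1,3)
x=robot.sense();print(x['time'],x['tcp_pos'],x['tcp_rot'],x['finger_gap'],x['finger_force'],x['ft_force'])
cv2.imwrite('pics/s5.png',cv2.resize(s['img'][200:320,60:210],None,fx=4,fy=4)[...,::-1])"
```

```text
12.45 [ 0.52804531 -0.29879002  0.12656648] [-3.13479024  0.00858093 -3.02862421] 0.028536208718533344 30.784928798675537 [-0.53050089 -1.48405313 15.14091256]
```

View pics/s5.png

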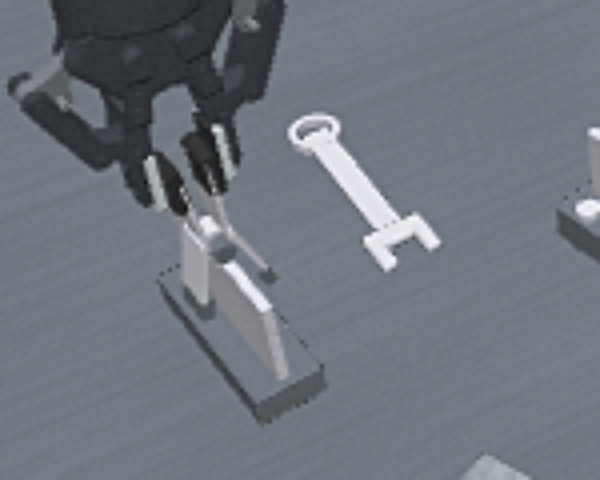

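The jaws are open on both sides of the strip and the gap is 28.5 mm. I'll lift gently.

Request:
{"name": "send_rows", "arguments": {
  "targets": [
    [[0,0,0,0,0,0.01,0],[0,0,0,0,0,0.03,0],[0,0,0,0,0,0.06,0],[0,0,0,0,0,0.1,0],[0,0,0,0,0,0.15,0],[0,0,0,0,0,0.21,0],[0,0,0,0,0,0.27,0],[0,0,0,0,0,0.32,0],[0,0,0,0,0,0.36,0],[0,0,0,0,0,0.36,0]]
  ]
}}

```text
time: 13.45
tcp_pos: [0.5258, -0.2957, 0.2317]
tcp_rot: [-3.14, 0.003, -3.028]
ft_force: [0.4, -0.3, -1.8]
finger_gap: 0.0285
finger_force: 31.6
```

```bash
python3 -c "
from h import *
s=shot('scene')
x=robot.sense();print(x['time'],x['tcp_pos'],x['tcp_rot'],x['finger_gap'],x['finger_force'],x['ft_force'])
cv2.imwrite('pics/s6.png',cv2.resize(s['img'][160:310,50:210],None,fx=3.8,fy=3.8)[...,::-1])"
```

```text
13.5 [ 0.52512055 -0.29525751  0.23028605] [-3.14100780e+00  1.37027884e-03 -3.02752305e+00] 0.028284962030299867 31.58669114112854 [-0.15687873  0.90352972 -2.02796922]
```

View pics/s6.png

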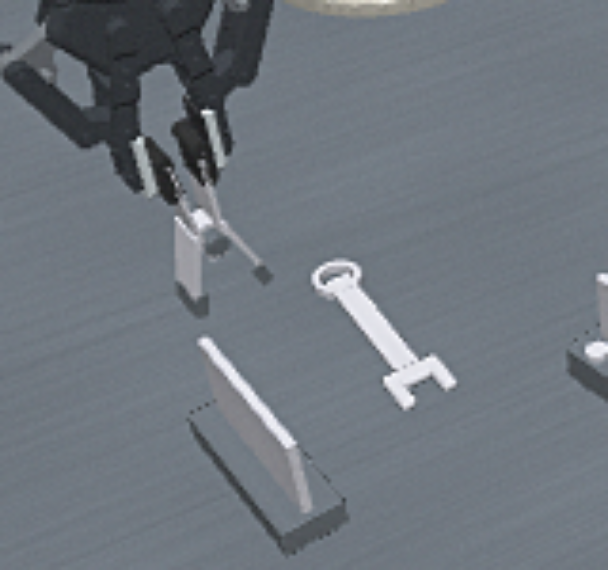

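The clamp is off the strip, but it looks tilted in the fingers: the left jaw hangs vertical while the right one splays out (tips near (195,300) and (263,275)). I'll measure the tilt.

```bash
cat > tilt.py <<'E'
from h import *
import sys
def rep(n):
    s=dict(np.load(n+'.npz'));x=robot.sense();tp=x['tcp_pos'];a=x['tcp_rot'][2]-np.pi/2+2*np.pi
    P=cloud(s).reshape(-1,3)-tp;c,si=np.cos(a),np.sin(a)
    Y=P[:,0]*c+P[:,1]*si; X=P[:,0]*si-P[:,1]*c; Z=P[:,2]   # Y: along closing line, X: along hinge
    m=(abs(X)<.03)&(abs(Y)<.05)&(Z>-.12)&(Z<.05)
    print(n,'closing dir deg',np.degrees(a)%180,'n',m.sum())
    for z in np.arange(-.1,.04,.008):
        k=m&(abs(Z-z)<.004)
        if k.sum(): 
            y=np.sort(Y[k]); g=np.split(y,np.where(np.diff(y)>.005)[0]+1)
            print('%.3f'%z,k.sum(),[(round(q[0]*1e3),round(q[-1]*1e3),len(q)) for q in g],'X',round(X[k].min()*1e3),round(X[k].max()*1e3))
for n in sys.argv[1:]: rep(n)
E
python3 tilt.py scene
```

```text
scene closing dir deg 96.53570672841431 n 941
-0.084 12 [(-15, -7, 12)] X -15 11
-0.076 43 [(-14, -6, 31), (22, 30, 12)] X -16 12
-0.068 50 [(-13, -6, 24), (19, 27, 26)] X -14 11
-0.060 22 [(-11, -8, 19), (21, 22, 3)] X -11 13
-0.052 39 [(-11, -5, 26), (1, 3, 4), (9, 9, 1), (18, 22, 8)] X -13 13
-0.044 38 [(-8, 19, 38)] X -13 16
-0.036 71 [(-7, 14, 71)] X -16 19
-0.028 46 [(-6, 13, 46)] X -12 16
-0.020 27 [(-5, -2, 12), (8, 12, 15)] X -11 14
-0.012 24 [(-6, -3, 7), (8, 11, 17)] X -11 13
-0.004 27 [(-13, -3, 13), (6, 15, 14)] X -7 14
0.004 57 [(-21, -4, 29), (6, 21, 28)] X -10 15
0.012 92 [(-28, -6, 48), (5, 26, 44)] X -8 16
0.020 128 [(-28, -5, 65), (4, 28, 63)] X -11 15
0.028 94 [(-28, -9, 37), (6, 28, 57)] X -12 14
0.036 66 [(-28, -14, 28), (14, 27, 38)] X -10 15
```

Both jaws are wide open (tips about 27 mm apart) and the clamp tilts about 0.1 rad. I'll carry it over the tab, correcting yaw and tilt on the way.

Request:
{"name": "send_rows", "arguments": {
  "targets": [
    [[-0.002,0,0.004,0.02,0.05,0.03,0],[-0.006,-0.001,0.01,0.05,0.14,0.03,0],[-0.01,-0.002,0.017,0.09,0.25,0.03,0],[-0.014,-0.003,0.024,0.13,0.37,0.03,0],[-0.018,-0.004,0.031,0.17,0.49,0.03,0],[-0.022,-0.004,0.038,0.21,0.6,0.03,0],[-0.026,-0.005,0.044,0.24,0.69,0.03,0],[-0.029,-0.006,0.048,0.26,0.745,0.03,0],[-0.031,-0.006,0.051,0.272,0.772,0.03,0],[-0.031,-0.006,0.051,0.272,0.772,0.03,0]]
  ]
}}

```text
time: 14.5
tcp_pos: [0.6066, -0.062, 0.2381]
tcp_rot: [-3.043, -0.001, -2.865]
ft_force: [0.6, 0.3, -1.4]
finger_gap: 0.0283
finger_force: 31.7
```

```bash
python3 -c "
from h import *
shot('scene');s=shot('scene');t=shot('top')
x=robot.sense();print(x['time'],x['tcp_pos'],x['tcp_rot'],x['finger_gap'],x['finger_force'],x['ft_force'])
cv2.imwrite('pics/s7.png',cv2.resize(s['img'][120:310,130:330],None,fx=3,fy=3)[...,::-1])"
python3 tilt.py scene
```

```text
14.65 [ 0.60577635 -0.06589921  0.23852026] [-3.04156621e+00 -1.06371305e-03 -2.87061063e+00] 0.02785482974135744 31.71602189540863 [ 0.44429644  0.23781539 -0.76545976]
scene closing dir deg 105.5261265340996 n 1014
-0.084 21 [(-20, -15, 11), (18, 23, 10)] X -15 11
-0.076 62 [(-21, -12, 38), (14, 22, 24)] X -15 11
-0.068 55 [(-20, -12, 34), (14, 21, 21)] X -13 12
-0.060 45 [(-17, -11, 37), (15, 20, 8)] X -13 12
-0.052 47 [(-14, 2, 43), (14, 17, 4)] X -14 13
-0.044 44 [(-11, 9, 43), (14, 14, 1)] X -12 17
-0.036 73 [(-11, 11, 73)] X -15 18
-0.028 45 [(-6, -2, 28), (7, 11, 17)] X -12 13
-0.020 41 [(-7, -3, 24), (7, 12, 17)] X -12 12
-0.012 31 [(-6, -2, 16), (7, 13, 15)] X -10 13
-0.004 32 [(-12, -2, 15), (6, 15, 17)] X 0 14
0.004 54 [(-21, -3, 26), (7, 25, 28)] X -8 14
0.012 79 [(-24, -1, 41), (7, 25, 36), (32, 32, 2)] X -6 14
0.020 117 [(-25, -2, 44), (7, 33, 73)] X -9 14
0.028 81 [(-25, -8, 44), (17, 25, 34), (30, 33, 3)] X -10 14
0.036 74 [(-23, -7, 32), (18, 30, 42)] X -9 14
```

View pics/s7.png

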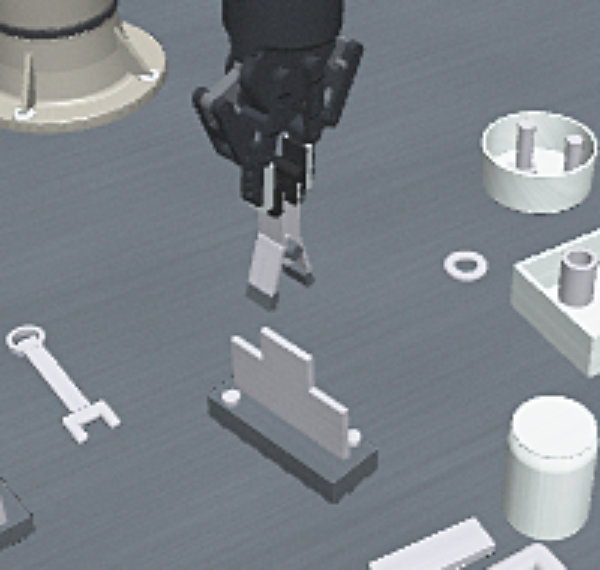

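The jaws now straddle the tab line symmetrically, with the tips (262,300) and (305,278) level above the tab top at (285,345). I'll lower partway and check.

Request:
{"name": "send_rows", "arguments": {
  "targets": [
    [[0,0,0,0,0,0,0],[0,0,0,0,0,-0.02,0],[0,0,0,0,0,-0.04,0],[0,0,0,0,0,-0.06,0],[0,0,0,0,0,-0.08,0],[0,0,0,0,0,-0.1,0],[0,0,0,0,0,-0.11,0],[0,0,0,0,0,-0.11,0],[0,0,0,0,0,-0.11,0],[0,0,0,0,0,-0.11,0]]
  ]
}}

```text
time: 15.65
tcp_pos: [0.6066, -0.0635, 0.2058]
tcp_rot: [-3.042, 0.0, -2.867]
ft_force: [-0.4, 0.3, -0.8]
finger_gap: 0.0283
finger_force: 31.7
```

```bash
cat > al.py <<'E'
from h import *
s=shot('scene');x=robot.sense();tp=x['tcp_pos']
print(x['time'],tp,x['tcp_rot'],x['finger_gap'],x['ft_force'])
P=cloud(s).reshape(-1,3);a=np.radians(15.6);c,si=np.cos(a),np.sin(a)
D=P-[.607,-.064,0];X=D[:,0]*c+D[:,1]*si;Y=-D[:,0]*si+D[:,1]*c;Z=P[:,2]
for z in np.arange(.064,tp[2]-.02,.006):
    k=(abs(X)<.02)&(abs(Y)<.045)&(abs(Z-z)<.003)
    if k.sum():
        o=np.argsort(Y[k]);y=Y[k][o];xx=X[k][o];i=np.where(np.diff(y)>.004)[0]+1
        print('%.3f'%z,[(round(q[0]*1e3),round(q[-1]*1e3),len(q),'x',round(w.min()*1e3),round(w.max()*1e3)) for q,w in zip(np.split(y,i),np.split(xx,i))])
E
python3 al.py
```

```text
15.7 [ 0.60665469 -0.06343597  0.2058416 ] [-3.04244001e+00  4.65763037e-04 -2.86714663e+00] 0.02820284737850885 [ 1.08358929  0.30915658 -1.16732503]
0.064 [(-5, -1, 28, 'x', -19, 20)]
0.070 [(-5, -2, 22, 'x', -18, 20)]
0.076 [(-4, -1, 22, 'x', -19, 16)]
0.082 [(-5, -1, 24, 'x', -20, 18)]
0.088 [(-4, -1, 22, 'x', -20, 18)]
0.094 [(-5, -1, 25, 'x', -18, 19)]
0.100 [(-5, 4, 21, 'x', -18, 18)]
0.106 [(-5, 3, 27, 'x', -5, 19)]
0.118 [(19, 19, 1, 'x', -5, -5)]
0.124 [(-22, -13, 16, 'x', -16, 9), (15, 23, 10, 'x', -12, 10)]
0.130 [(-23, -14, 21, 'x', -12, 10), (14, 21, 19, 'x', -14, 10)]
0.136 [(-21, -11, 30, 'x', -15, 10), (13, 20, 17, 'x', -5, 11)]
0.142 [(-19, -13, 25, 'x', -14, 9), (16, 18, 7, 'x', 1, 11)]
0.148 [(-16, -8, 24, 'x', -14, 10), (14, 17, 3, 'x', 7, 10)]
0.154 [(-14, -10, 26, 'x', -15, 11), (-4, 0, 4, 'x', 4, 9), (14, 16, 3, 'x', 9, 11)]
0.160 [(-12, -8, 24, 'x', -12, 11), (-4, 8, 7, 'x', 7, 15)]
0.166 [(-11, 8, 42, 'x', -14, 17), (12, 13, 2, 'x', 9, 10)]
0.172 [(-9, 10, 52, 'x', -19, 16)]
0.178 [(-7, -3, 17, 'x', -11, 11), (5, 10, 12, 'x', 0, 11)]
0.184 [(-7, -3, 22, 'x', -14, 11), (6, 11, 11, 'x', 2, 11)]
```

Centred within about 1 mm, so I'll lower the rest of the way.

Request:
{"name": "send_rows", "arguments": {
  "targets": [
    [[0,0,0,0,0,-0.02,0],[0,0,0,0,0,-0.04,0],[0,0,0,0,0,-0.06,0],[0,0,0,0,0,-0.08,0],[0,0,0,0,0,-0.1,0],[0,0,0,0,0,-0.107,0],[0,0,0,0,0,-0.107,0],[0,0,0,0,0,-0.107,0],[0,0,0,0,0,-0.107,0],[0,0,0,0,0,-0.107,0]]
  ]
}}

```text
time: 16.7
tcp_pos: [0.6066, -0.0635, 0.1737]
tcp_rot: [-3.042, 0.0, -2.867]
ft_force: [-0.4, -0.5, -1.9]
finger_gap: 0.028
finger_force: 31.7
```

```bash
python3 al.py; python3 -c "
from h import *
s=np.load('scene.npz');t=shot('top');
cv2.imwrite('pics/s8.png',cv2.resize(np.hstack([s['img'][150:310,170:370],t['img'][170:330,120:320]]),None,fx=2,fy=2)[...,::-1])"
```

```text
16.75 [ 0.6065597  -0.0634151   0.17361363] [-3.04250568e+00  2.24754943e-04 -2.86713625e+00] 0.028513864703290544 [ 0.38627025  0.47803708 -1.81512208]
0.064 [(-5, -1, 18, 'x', -19, 20)]
0.070 [(-4, 0, 16, 'x', -6, 17)]
0.076 [(-4, -1, 13, 'x', -2, 19)]
0.082 [(-3, -2, 10, 'x', 1, 20)]
0.088 [(-20, -19, 2, 'x', -7, 1), (-5, 0, 12, 'x', 0, 18), (17, 19, 6, 'x', -11, 8)]
0.094 [(-22, -13, 24, 'x', -15, 10), (-5, -2, 17, 'x', -2, 20), (15, 21, 10, 'x', -14, 10)]
0.100 [(-21, -12, 24, 'x', -14, 11), (-4, 0, 9, 'x', 4, 19), (4, 5, 2, 'x', -4, -2), (14, 21, 18, 'x', -11, 11)]
0.106 [(-20, -11, 27, 'x', -16, 10), (-6, 2, 21, 'x', 0, 20), (14, 21, 11, 'x', -4, 9)]
0.112 [(-18, -13, 22, 'x', -15, 10), (15, 17, 5, 'x', 4, 13)]
0.118 [(-16, -10, 25, 'x', -14, 9), (13, 19, 4, 'x', 7, 11)]
0.124 [(-14, -9, 19, 'x', -13, 10), (-4, 1, 4, 'x', 8, 10), (13, 13, 1, 'x', 10, 10)]
0.130 [(-14, 6, 34, 'x', -13, 15), (12, 13, 2, 'x', 10, 11)]
0.136 [(-10, 9, 43, 'x', -20, 16), (13, 13, 1, 'x', 8, 8)]
0.142 [(-8, 9, 40, 'x', -15, 15)]
0.148 [(-7, -4, 16, 'x', -13, 11), (5, 10, 10, 'x', 2, 11)]
```

View pics/s8.png

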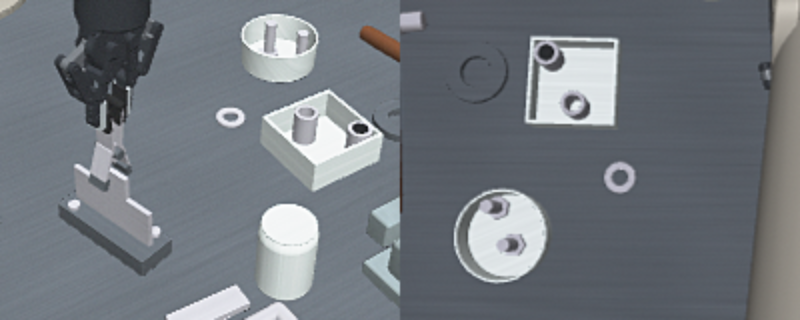

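The jaws straddle the tab (scene crop (105,175)) with about 10 mm clear on each side and the tips about 16 mm below its top edge. The bolt is in the pot and the sleeve in the tray, so I'm handing in.

```bash
python3 -c "
from bench import robot
print(robot.hand_in())"
```

```text
the job is handed in; nothing more can be done
None
```

The job is handed in at about 17 s, verdict not shown: bolt in the pot, sleeve in the tray, and the clamp held open over the tab, by camera centred to about 2 mm, tips about 16 mm below its top edge and clear of the plate.

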